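# Sweep the worn grinding wheels into the scrap pan

### The job

Tidy the grinding bench: with the fingertips, sweep the three small worn-down grinding wheels across the bench top and over the low lip into the sheet-steel scrap pan, until each lies wholly inside, past the sloping lip. Slide them along and never pick them up; leave the one full-size wheel, and the tools and other things among them, where they are.

Things in the scene. Friction and masses are not known exactly. Their poses are not given: they have to be found in the camera images.
- pan: open-fronted scrap pan of folded sheet steel, 155 mm deep (x), 192 mm wide (y), fixed flat to the bench. Origin: centre of its underside, at bench height; its own x points from the open mouth to the back wall, z up. Side walls (inner faces at y = +/-93 mm) and back wall (inner face at x = +72 mm) are 3 mm thick, 30 mm high; at x = 30 mm a screwed ear sticks out 24 mm each side, 5 mm high
- pan_mouth (a point): middle of the pan's open mouth, at bench level on the lip's front edge, at x = -80 mm in the pan's frame (same axes). From here a smooth feathered lip rises over 30 mm to the flat floor, which is 2 mm above the bench and starts at x = -50 mm in the pan's frame. The mouth is 186 mm clear between the side walls, which are 16 mm high along the lip
- stub_a: grey abrasive grinding wheel worn down small, a flat disc 28 mm across and 13 mm thick lying flat, with a round cardboard blotter 21 mm across and a small bore in the middle; 15 to 40 g. Origin: centre of its underside
- stub_b: grey abrasive grinding wheel worn down small, a flat disc 31 mm across and 13 mm thick lying flat, with a round cardboard blotter 21 mm across and a small bore in the middle; 15 to 40 g. Origin: centre of its underside
- stub_c: grey abrasive grinding wheel worn down small, a flat disc 34 mm across and 13 mm thick lying flat, with a round cardboard blotter 21 mm across and a small bore in the middle; 15 to 40 g. Origin: centre of its underside
- good_wheel: full-size grinding wheel of the same grey stone, 52 mm across and 13 mm thick, lying flat with the same 21 mm blotter; still good, to be left alone. It may lie between a worn wheel and the pan. Origin: centre of its underside
- chuck: bright steel drill chuck standing on its end, 26 mm across and 42 mm high, 90 g; leave it standing. Origin: centre of its underside
- jar: small amber glass jar with a black lid, 44 mm across and 48 mm high, standing; leave alone. Origin: centre of its underside
- tape: roll of grey tape on a cardboard core, lying flat near the robot, 100 mm across, 48 mm high; leave alone. Origin: centre of its underside
- screwdriver: screwdriver lying on the bench, grey handle 20 mm square; leave alone. Origin on the bench under its ferrule; along its own x it runs from -83 mm (handle end) to +90 mm (blade tip)
- pliers: pliers with yellow handles lying flat near the robot, 14 mm high; leave alone. Along their own x they run from -82 mm (handle ends, 56 mm apart over all) to +72 mm (jaw tips). Origin on the bench, between the handles
Not all that is in view belongs to the job. Of the things that look like the chuck, the smaller one is meant.

How it is judged:
By the outcome, as a careful person would: the job done as asked, in the order asked, and still so for the second after the job is handed in, with the robot touching nothing.
It also fails if it takes over 67 s, if anything falls off the work surface, if the arm or the gripper's body presses on something with over 40 N, if the wrist force passes 120 N, or if a joint passes its speed limit or range.

### The arm

A 6-joint arm with a two-finger parallel gripper is mounted at the origin on the work surface. World frame = base frame: x ahead of the robot, y to its left, z up, the work surface at z = 0. Lengths are in mm, angles in rad, forces in N, time in s.
With the tool pointing down it reaches from about 225 to 725 mm from the base axis. Payload 3.1 kg.
Tool frame: the origin (TCP) lies at the centre of the arm's flange, where the gripper is bolted on; the fingertips stand ahead of it and the grasp point (between the pads) lies 155 mm ahead of it (finger_overhang is the z of the fingertips in the tool frame, in mm); z points along the fingers, y is the line along which they close (so a half turn about z gives the same grasp; the last joint's range is limited). The gripper opens to 85 mm and grips with 20 to 120 N. Pads are 22 mm wide; open, the fingers measure 114 mm over their backs; the gripper's body (76 mm by 85 mm) begins 54 mm behind the grasp point. The pads swing forward as they close: fully open they stand 13 mm farther back than shut.
Start: joints at [1.124, 0.048, 0.099, 1.622, 0, 1.443], TCP at [164.557, 498.537, 404.712] pointing down, gripper open.
Joint ranges: [-2.91, 2.91], [-0.99, 1.94], [-1.21, 1.42], [-2.12, 2.29], [-1.49, 1.47], [-3.14, 3.14]. Speed limits (rad/s): [2.79, 2.79, 3.14, 3.14, 3.14, 3.14].

### API

Orientations are given as a unit quaternion [w, x, y, z].
In Python, from plant import * gives the robot as it stands.
- The arm moves only by the shell command python3 -m handwheel 'ROWS' [FORCE]. ROWS is JSON, a list of rows, each a list of 3 entries, a list of its own where there are three numbers: the shift along the tool's x, y, z in units of 0.2 m (1.0 is 0.2 m), then the turn, a rotation vector about the tool's x, y, z in units of 1.5 rad (1.0 is 1.5 rad), then the finger opening in mm, from 0 to 85.4. A call has 1 to 12 rows; each row is the pose to reach, as a shift and turn from the pose commanded when the call began, along the tool's axes at that moment; what a row does not reach only later rows make up. A row lasts 1/12 s, in which the tool goes at most 41.7 mm and 7.16 degrees, less where a joint would pass 70% of its speed; a pose out of reach is approached as far as the arm can. A call with a number of a shift or a turn outside -1 to 1 is refused whole. A call with a gripper value outside its range is refused whole. The fingers move at their own pace and stop on an object; FORCE is the grip in N (left out, the last holds). Time passes only in rows, so rows that repeat a pose let the fingers close. It gives the time, the measured TCP pose, the force, the opening and the grip force at its end, in the units of the state.
- observe(): the state, without advancing time (a new reading comes with each control period).
- get_image(name): name is "scene" or "top" or "wrist"; returns the picture (384x512x3 uint8, red, green, blue); there is no depth.
- calibration(name): a dict with "camera_matrix" (3x3 intrinsics, pixels), "extrinsics" (4x4, takes a point from camera to world coordinates). Camera axes: x right, y up, looking along -z (the intrinsics and any distortion apply to the point x, -y, -z); pixel columns grow to the right and rows downward; lengths in mm; the calibration is good to about 2 mm. A picture is of the moment at which its call begins: read the wrist's pose just before it. calibration takes no time and is no camera call; for the wrist camera it gives the pose at the moment of the call.
- sign_off(): hands the job in; it is judged then, once.
The state is a dict: "time": time; "joint_pos": joint angles; "joint_velocities": joint speeds; "tau": joint torques, N m; "position": TCP position; "tool_rot": TCP orientation; "contact_force": force on the tool from outside, world axes, zero at the start; "torque": the same for the moment, N m; "width": opening from 0.0 (shut) to 1.0 (fully open); "gripper_force": force on a finger pad.
Only numpy, scipy, OpenCV 4.12 (cv2) and the standard library are available. Lean on these libraries where they do the work, as an engineer would, in place of code of your own. Each camera call takes 0.05 s, during which the arm holds its last target. There are 200 camera calls.

## Working session

There is one attempt and no reset: what is moved stays moved. The work goes in short steps, Python scripts to look and compute and a shell command to move; the robot and the scene stay as the last step left them, time stands still between calls to the robot, and variables do not carry over. Pictures are saved under pics/ and viewed, at most 10 in all, crops included, and the job is handed in when it is done.

```bash
mkdir -p pics; ls; python3 - <<'E'
from plant import *
import cv2
o=observe();print(o['time'],o['position'],o['tool_rot'],o['width'])
try: print(finger_overhang)
except Exception as e: print(e)
for n in("top","scene"):
    im=get_image(n);cv2.imwrite(f'pics/{n}0.png',cv2.resize(im[:,:,::-1],(800,600),interpolation=cv2.INTER_CUBIC) )
    cv2.imwrite(f'pics/{n}0raw.png',im[:,:,::-1])
    c=calibration(n);print(c)
E
```

```text
pics
0.0 [164.46944404 498.35575211 403.55285351] [-3.38123190e-04  1.58720474e-01  9.87322897e-01 -1.09270173e-03] 1.00051247330232
173.4
{'camera_matrix': array([[349.15132393,   0.        , 255.79247798],
       [  0.        , 349.15132393, 184.00565205],
       [  0.        ,   0.        ,   1.        ]]), 'extrinsics': array([[ 2.71728162e-02,  9.80880599e-01, -1.92704148e-01,
         4.19563912e+02],
       [-9.99596380e-01,  2.50636206e-02, -1.33750600e-02,
        -8.46215388e+00],
       [-8.28947324e-03,  1.92989806e-01,  9.81165745e-01,
         7.66392669e+02],
       [ 0.00000000e+00,  0.00000000e+00,  0.00000000e+00,
         1.00000000e+00]])}
{'camera_matrix': array([[410.81850948,   0.        , 254.11212891],
       [  0.        , 410.81850948, 189.8353055 ],
       [  0.        ,   0.        ,   1.        ]]), 'extrinsics': array([[-4.07264466e-02, -8.20369242e-01,  5.70382033e-01,
         1.15940318e+03],
       [ 9.99033920e-01, -4.28666050e-02,  9.67887665e-03,
         1.32936427e+01],
       [ 1.65100886e-02,  5.70225185e-01,  8.21322504e-01,
         9.49536417e+02],
       [ 0.00000000e+00,  0.00000000e+00,  0.00000000e+00,
         1.00000000e+00]])}
```

View pics/top0.png

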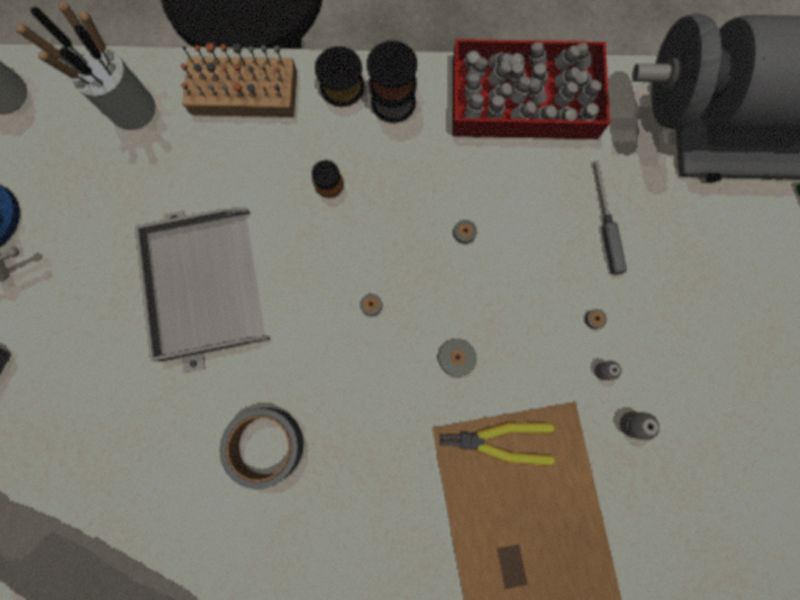

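View pics/scene0.png

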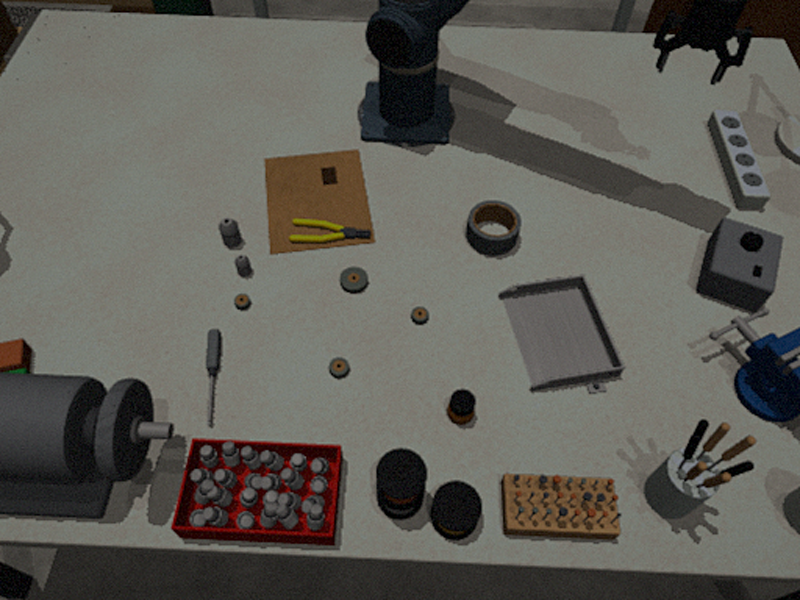

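The top view shows three small wheels with blotters at (372,304), (465,231) and (596,318), and the full-size wheel at (457,357). The pan is at about (200,285) with its mouth to the right. The small chuck is at (608,370) and a bigger lookalike at (640,425). The small amber jar is at (327,178).

```bash
cat > h.py <<'E'
import numpy as np, cv2
def w(cal,u,v,z):
    K=cal['camera_matrix'];E=cal['extrinsics']
    d=np.linalg.inv(K)@[u,v,1]; d=E[:3,:3]@[d[0],-d[1],-d[2]]
    p=E[:3,3]; return (p+d*(z-p[2])/d[2])
def pix(cal,P):
    K=cal['camera_matrix'];E=cal['extrinsics']
    c=E[:3,:3].T@(np.array(P,float)-E[:3,3]); q=K@[c[0],-c[1],-c[2]]; return q[:2]/q[2]
def V(u): return (u+.5)/1.5625-.5
def blot(raw,u,v,r=8):
    u0,v0=int(V(u)),int(V(v)); p=raw[v0-r:v0+r+1,u0-r:u0+r+1].astype(float)
    s=np.clip(p[:,:,2]-p[:,:,0]-35,0,None); 
    y,x=np.mgrid[v0-r:v0+r+1,u0-r:u0+r+1]
    return (s*x).sum()/s.sum(),(s*y).sum()/s.sum(),(s>0).sum()
E
python3 - <<'E'
from plant import *
from h import *
T=calibration('top');S=calibration('scene')
t=cv2.imread('pics/top0raw.png');s=cv2.imread('pics/scene0raw.png')
for n,a,b in(('near',(372,304),(420,315)),('far',(465,231),(340,368)),('chuckside',(596,318),(242,301)),('good',(457,357),(354,279))):
    x,y,k=blot(t,*a);X,Y,K=blot(s,*b)
    print(n,k,K,w(T,x,y,13)[:2].round(1),w(S,X,Y,13)[:2].round(1))
for n,a,b,z in(('chuck',(614,370),(242,259),42),('jar',(324,168),(462,396),48),('tape',(265,437),(494,217),48)):
    print(n,w(T,V(a[0]),V(a[1]),z)[:2].round(1),w(S,V(b[0]),V(b[1]),z)[:2].round(1))
for n,a,z in(('backL',(138,228),30),('backR',(153,358),30),('mouthL',(249,212),16),('mouthR',(269,339),16),('plTip',(441,440),10),('plHandle',(553,428),14),('plH2',(553,460),14),('sdtip',(596,163),5),('sdend',(619,271),20)):
    print(n,w(T,V(a[0]),V(a[1]),z)[:2].round(1))
# rectified crop: world z=13 plane, 2px/mm
H=np.float32([pix(T,(x,y,6)) for x,y in((620,310),(620,-90),(320,-90),(320,310))])
M=cv2.getPerspectiveTransform(H,np.float32([[0,0],[800,0],[800,600],[0,600]]))
im=cv2.warpPerspective(t,M,(800,600),flags=cv2.INTER_CUBIC)
for i in range(0,800,100): cv2.putText(im,f'{310-i//2}',(i,12),0,.4,(0,0,255)); cv2.line(im,(i,0),(i,600),(0,0,120),1)
for i in range(0,600,100): cv2.putText(im,f'{620-i//2}',(0,i+12),0,.4,(0,0,255)); cv2.line(im,(0,i),(800,i),(0,0,120),1)
cv2.imwrite('pics/rect.png',im)
E
```

```text
near 62 32 [543.6  42.4] [541.2  42.9]
far 56 40 [654.9 -89.2] [652.1 -89.2]
chuckside 61 30 [ 531.7 -273.3] [ 528.6 -272.2]
good 61 29 [473.1 -80. ] [470.2 -79.1]
chuck [ 459.3 -281.9] [ 461.3 -277.8]
jar [729.3 112.6] [714.6 110.2]
tape [362.3 168.2] [341.3 176.6]
backL [640.7 373.7]
backR [459.4 331.5]
mouthL [672.9 222.8]
mouthR [490.4 180.4]
plTip [361.9 -58.7]
plHandle [ 381.9 -207.6]
plH2 [ 340.8 -206.5]
sdtip [ 765.3 -283.9]
sdend [ 597.9 -303.8]
```

View pics/rect.png

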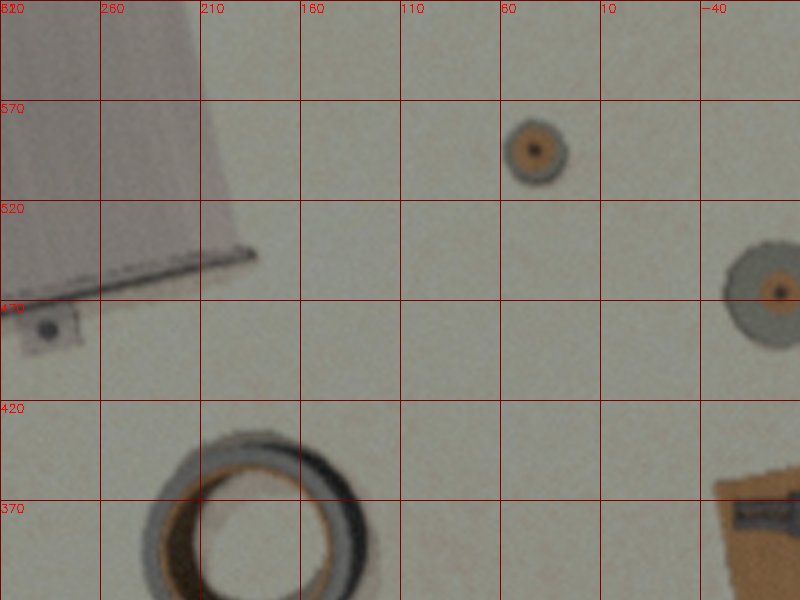

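The two cameras agree to about 3 mm, and the pan corners fit the stated sizes. The plan is a V-push with the fingers 18 mm apart, nearest stub first, then the far one, then the one by the chuck, each to its own lane. First I go behind the near stub.

```bash
python3 -m handwheel '[[[-0.2,-0.135,0],[0,0,0],18],[[-0.4,-0.27,0],[0,0,0],18],[[-0.6,-0.4,0],[0,0,0],18],[[-0.8,-0.54,0],[0,0,0],18],[[-0.862,-0.585,0],[0,0,0],18]]' 30
python3 -m handwheel '[[[-0.2,-0.135,0],[0,0,0],18],[[-0.4,-0.27,0],[0,0,0],18],[[-0.6,-0.4,0],[0,0,0],18],[[-0.8,-0.54,0],[0,0,0],18],[[-0.862,-0.585,0],[0,0,0],18]]'
python3 -m handwheel '[[[-0.2,-0.135,0.1],[0,0,0.08],18],[[-0.4,-0.27,0.2],[0,0,0.16],18],[[-0.6,-0.4,0.3],[0,0,0.24],18],[[-0.8,-0.54,0.4],[0,0,0.32],18],[[-0.862,-0.585,0.5],[0,0,0.4],18],[[-0.862,-0.585,0.6],[0,0,0.48],18],[[-0.862,-0.585,0.7],[0,0,0.56],18],[[-0.862,-0.585,0.8],[0,0,0.64],18],[[-0.862,-0.585,0.85],[0,0,0.72],18],[[-0.862,-0.585,0.85],[0,0,0.778],18],[[-0.862,-0.585,0.85],[0,0,0.778],18],[[-0.862,-0.585,0.85],[0,0,0.778],18]]'
cat >> h.py <<'E'
from scipy.spatial.transform import Rotation as Ro
def go(o,x,y,z,yaw):
    "units of shift/turn from state o to a tool-down pose"
    q=o['tool_rot'];R=Ro.from_quat([q[1],q[2],q[3],q[0]])
    c,s=np.cos(yaw),np.sin(yaw);T=Ro.from_matrix(np.array([[c,s,0],[s,-c,0],[0,0,-1]]))
    return (R.inv().apply(np.array([x,y,z])-o['position'])/200).round(3),((R.inv()*T).as_rotvec()/1.5).round(3)
E
python3 - <<'E'
from plant import *
from h import *
o=observe();print(o['time'],o['position'],o['tool_rot'],o['width'],o['contact_force'],o['joint_pos'])
print(go(o,545.7,2.7,180,1.654))
cv2.imwrite('pics/sc1.png',cv2.resize(get_image('scene')[130:260,150:350,::-1],(800,520),interpolation=cv2.INTER_CUBIC))
E
```

```text
time: 0.52
position: [292.1, 331.9, 404.1]
tool_rot: [-0.0, 0.158, 0.987, -0.0]
contact_force: [0.8, 0.2, 0.5]
width: 0.301
gripper_force: 0.0
time: 0.93
position: [419.3, 166.4, 404.3]
tool_rot: [-0.0, 0.159, 0.987, 0.0]
contact_force: [2.1, 1.8, -0.2]
width: 0.209
gripper_force: 0.0
time: 1.93
position: [545.4, 3.2, 234.2]
tool_rot: [-0.0, 0.676, 0.737, -0.0]
contact_force: [0.5, 0.3, 0.5]
width: 0.205
gripper_force: 0.0
1.9333 [545.44096901   3.15964299 234.16909869] [-4.27265425e-04  6.75593942e-01  7.37273723e-01 -3.17402859e-04] 0.20543086630039709 [0.51671485 0.29192426 0.53000582] [-1.17163854e-01  1.32984429e-01 -1.50415040e-01  1.28846127e+00
 -1.52394416e-05  1.36637641e+00]
(array([-0.002,  0.001,  0.271]), array([-0.001, -0.   ,  0.003]))
```

View pics/sc1.png

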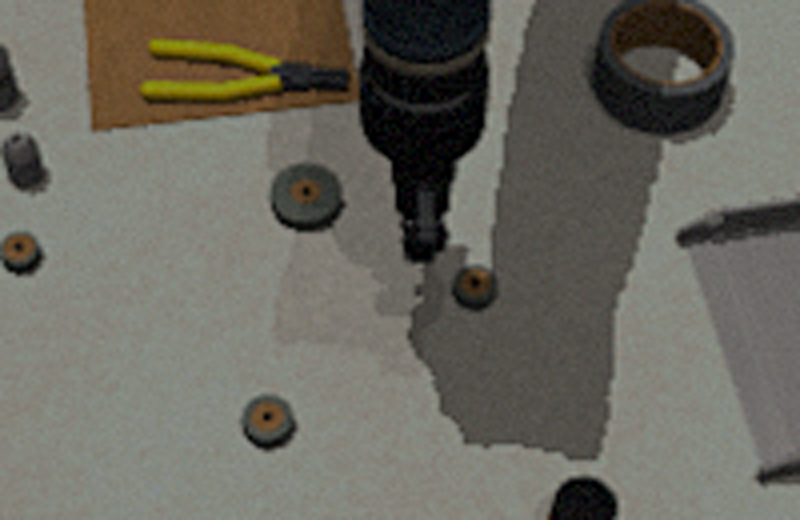

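The fingertips at crop pixel (425,258) stand behind the near wheel, whose blotter is at (475,283). I descend in stages and watch the force.

```bash
python3 -c "
from plant import *
from h import *
S=calibration('scene')
for z in(40,50,60,70): print(z,pix(S,(556,3,z)).round(1))"
python3 -m handwheel '[[[0,0,0.1],[0,0,0],18],[[0,0,0.2],[0,0,0],18],[[0,0,0.215],[0,0,0],18],[[0,0,0.215],[0,0,0],18]]'
python3 -m handwheel '[[[0,0,0.015],[0,0,0],18],[[0,0,0.03],[0,0,0],18],[[0,0,0.03],[0,0,0],18]]'
python3 -m handwheel '[[[0,0,0.01],[0,0,0],18],[[0,0,0.02],[0,0,0],18],[[0,0,0.02],[0,0,0],18]]'
```

```text
40 [253.8 198.6]
50 [253.9 196.5]
60 [254.  194.3]
70 [254.  192.2]
time: 2.32
position: [544.8, 3.4, 190.5]
tool_rot: [-0.001, 0.676, 0.737, -0.001]
contact_force: [-0.7, -0.4, 0.5]
width: 0.214
gripper_force: 0.0
time: 2.57
position: [546.1, 3.1, 186.4]
tool_rot: [0.001, 0.676, 0.737, 0.0]
contact_force: [-1.3, -0.1, 0.5]
width: 0.213
gripper_force: 0.0
time: 2.82
position: [545.6, 3.2, 181.6]
tool_rot: [-0.0, 0.676, 0.737, -0.0]
contact_force: [0.3, 1.1, -0.4]
width: 0.209
gripper_force: 0.0
```

```bash
python3 -m handwheel '[[[0.06,0,0.013],[0,0,0],18],[[0.12,0,0.013],[0,0,0],18],[[0.18,0,0.013],[0,0,0],18],[[0.24,0,0.013],[0,0,0],18],[[0.3,0,0.013],[0,0,0],18],[[0.36,0,0.013],[0,0,0],18],[[0.42,0,0.013],[0,0,0],18],[[0.48,0,0.013],[0,0,0],18],[[0.54,0,0.013],[0,0,0],18],[[0.6,0,0.013],[0,0,0],18],[[0.66,0,0.013],[0,0,0],18],[[0.7,0,0.013],[0,0,0],18]]'
python3 - <<'E'
from plant import *
from h import *
o=observe();print(o['position'],o['contact_force'],go(o,522.6,282,179,1.654))
cv2.imwrite('pics/sc2.png',cv2.resize(get_image('scene')[120:270,200:400,::-1],(800,600),interpolation=cv2.INTER_CUBIC))
E
```

```text
time: 3.82
position: [533.6, 144.2, 179.1]
tool_rot: [-0.0, 0.676, 0.737, 0.0]
contact_force: [-0.5, -1.0, 0.1]
width: 0.212
gripper_force: 0.1
[533.56452115 144.21099026 179.12302413] [-0.51845216 -0.95993749  0.1355055 ] (array([0.691, 0.004, 0.001]), array([-0.   , -0.   ,  0.002]))
```

View pics/sc2.png

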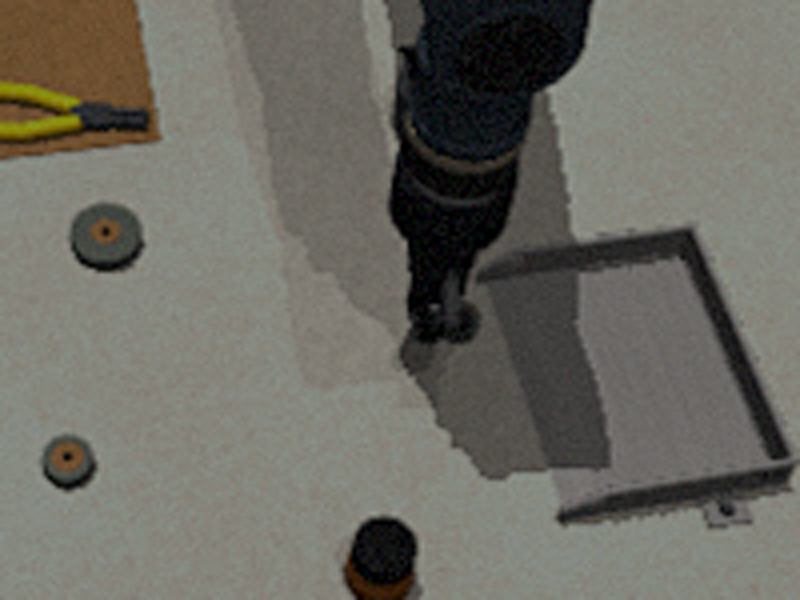

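The near wheel is nestled ahead of the fingers at (460,322) at the mouth. I continue in, back off and raise.

```bash
python3 -m handwheel '[[[0.06,0.004,0],[0,0,0],18],[[0.12,0.004,0],[0,0,0],18],[[0.18,0.004,0],[0,0,0],18],[[0.24,0.004,0],[0,0,0],18],[[0.3,0.004,0],[0,0,0],18],[[0.36,0.004,0],[0,0,0],18],[[0.42,0.004,0],[0,0,0],18],[[0.48,0.004,0],[0,0,0],18],[[0.54,0.004,0],[0,0,0],18],[[0.6,0.004,0],[0,0,0],18],[[0.65,0.004,0],[0,0,0],18],[[0.69,0.004,0],[0,0,0],18]]'
python3 -m handwheel '[[[0,0,0],[0,0,0],18],[[-0.05,0,0],[0,0,0],18],[[-0.1,0,0],[0,0,0],18],[[-0.2,0,-0.2],[0,0,0],18],[[-0.3,0,-0.4],[0,0,0],18],[[-0.5,0,-0.4],[0,0,0],18],[[-0.5,0,-0.4],[0,0,0],18]]'
python3 - <<'E'
from plant import *
from h import *
o=observe();print(o['position'],o['contact_force'],go(o,658.2,-131,259,1.6825))
E
```

```text
time: 4.87
position: [522.6, 281.5, 179.1]
tool_rot: [-0.0, 0.676, 0.737, 0.0]
contact_force: [1.2, 0.1, 0.6]
width: 0.212
gripper_force: 0.1
time: 5.45
position: [533.6, 174.5, 263.7]
tool_rot: [0.004, 0.679, 0.734, 0.002]
contact_force: [0.2, 0.5, -1.0]
width: 0.208
gripper_force: 0.0
[533.62268161 174.54835731 263.67046014] [ 0.24380041  0.54203434 -1.0137013 ] (array([-1.571,  0.502,  0.033]), array([ 0.005,  0.003, -0.023]))
```

```bash
python3 -m handwheel '[[[-0.2,0.06,0],[0,0,0],18],[[-0.4,0.12,0],[0,0,0],18],[[-0.6,0.18,0],[0,0,0],18],[[-0.8,0.25,0],[0,0,-0.01],18],[[-1,0.31,0],[0,0,-0.018],18],[[-1,0.31,0],[0,0,-0.018],18],[[-1,0.31,0],[0,0,-0.018],18],[[-1,0.31,0],[0,0,-0.018],18]]'
python3 - <<'E'
from plant import *
from h import *
o=observe();print(o['position'],o['contact_force'],go(o,658.2,-131,179,1.6825))
S=calibration('scene');im=get_image('scene')[:,:,::-1]
d=im[150:250,320:400]
cv2.imwrite('pics/sc3.png',cv2.resize(d,(640,800)[::1] if 0 else (480,600),interpolation=cv2.INTER_CUBIC))
for z in ((520.6,305.5,15),): print(pix(S,z))
cv2.imwrite('pics/sc3raw.png',im)
E
```

```text
time: 6.12
position: [609.4, -14.6, 258.4]
tool_rot: [-0.001, 0.667, 0.745, -0.0]
contact_force: [-0.6, -0.8, -1.0]
width: 0.208
gripper_force: 0.0
[609.3905483  -14.63971019 258.37337129] [-0.61215198 -0.79146004 -1.00085896] (array([-0.605,  0.18 ,  0.396]), array([-0.001, -0.001, -0.001]))
[364.1805632  197.60989815]
```

View pics/sc3.png

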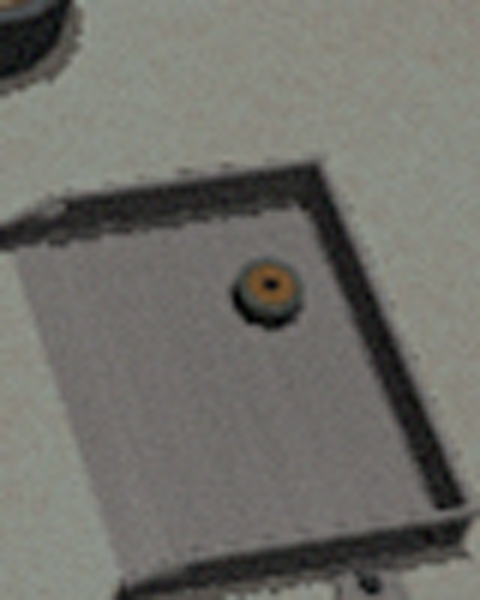

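The first wheel lies well inside at crop (268,285), exactly where planned. Next I get behind the far wheel and descend.

```bash
python3 -m handwheel '[[[-0.2,0.06,0],[0,0,0],18],[[-0.4,0.12,0],[0,0,0],18],[[-0.605,0.18,0],[0,0,0],18],[[-0.605,0.18,0.1],[0,0,0],18],[[-0.605,0.18,0.2],[0,0,0],18],[[-0.605,0.18,0.3],[0,0,0],18],[[-0.605,0.18,0.37],[0,0,0],18],[[-0.605,0.18,0.397],[0,0,0],18],[[-0.605,0.18,0.397],[0,0,0],18],[[-0.605,0.18,0.397],[0,0,0],18]]'
python3 - <<'E'
from plant import *
from h import *
o=observe();print(o['contact_force'],go(o,610.2,296.2,179,1.6825))
E
```

```text
time: 7.0
position: [659.3, -128.5, 180.0]
tool_rot: [-0.0, 0.666, 0.746, -0.0]
contact_force: [-0.2, -0.0, 0.0]
width: 0.212
gripper_force: 0.0
[-0.22338324 -0.00140639  0.00574522] (array([ 2.138, -0.003,  0.005]), array([-0.   , -0.   ,  0.001]))
```

```bash
python3 -m handwheel '[[[0.06,0,0.003],[0,0,0],18],[[0.12,0,0.003],[0,0,0],18],[[0.18,0,0.003],[0,0,0],18],[[0.24,0,0.003],[0,0,0],18],[[0.3,0,0.003],[0,0,0],18],[[0.36,0,0.003],[0,0,0],18],[[0.42,0,0.003],[0,0,0],18],[[0.48,0,0.003],[0,0,0],18],[[0.54,0,0.003],[0,0,0],18],[[0.6,0,0.003],[0,0,0],18],[[0.66,0,0.003],[0,0,0],18],[[0.72,0,0.003],[0,0,0],18]]'
python3 -m handwheel '[[[0.06,0,0],[0,0,0],18],[[0.12,0,0],[0,0,0],18],[[0.18,0,0],[0,0,0],18],[[0.24,0,0],[0,0,0],18],[[0.3,0,0],[0,0,0],18],[[0.36,0,0],[0,0,0],18],[[0.42,0,0],[0,0,0],18],[[0.48,0,0],[0,0,0],18],[[0.54,0,0],[0,0,0],18],[[0.6,0,0],[0,0,0],18],[[0.66,0,0],[0,0,0],18],[[0.72,0,0],[0,0,0],18]]'
python3 - <<'E'
from plant import *
from h import *
o=observe();print(o['contact_force'],go(o,610.2,296.2,179,1.6825))
E
```

```text
time: 8.0
position: [643.1, 14.7, 179.1]
tool_rot: [-0.0, 0.666, 0.746, -0.0]
contact_force: [-0.5, -0.3, -0.5]
width: 0.209
gripper_force: 0.1
time: 9.0
position: [627.0, 157.8, 179.1]
tool_rot: [-0.0, 0.666, 0.746, 0.0]
contact_force: [0.5, 0.5, -0.2]
width: 0.209
gripper_force: 0.1
[ 0.53842326  0.53052154 -0.23499432] (array([ 0.697, -0.006,  0.001]), array([-0., -0.,  0.]))
```

```bash
python3 -m handwheel '[[[0.06,0,0],[0,0,0],18],[[0.12,0,0],[0,0,0],18],[[0.18,0,0],[0,0,0],18],[[0.24,0,0],[0,0,0],18],[[0.3,0,0],[0,0,0],18],[[0.36,0,0],[0,0,0],18],[[0.42,0,0],[0,0,0],18],[[0.48,0,0],[0,0,0],18],[[0.54,0,0],[0,0,0],18],[[0.6,0,0],[0,0,0],18],[[0.65,0,0],[0,0,0],18],[[0.697,0,0],[0,0,0],18]]'
python3 -m handwheel '[[[0,0,0],[0,0,0],18],[[-0.05,0,0],[0,0,0],18],[[-0.1,0,0],[0,0,0],18],[[-0.2,0,-0.2],[0,0,0],18],[[-0.3,0,-0.4],[0,0,0],18],[[-0.5,0,-0.4],[0,0,0],18],[[-0.7,0,-0.4],[0,0,0],18],[[-0.9,0,-0.4],[0,0,0],18],[[-0.9,0,-0.4],[0,0,0],18],[[-0.9,0,-0.4],[0,0,0],18]]'
python3 - <<'E'
from plant import *
from h import *
o=observe();print(o['contact_force'],go(o,527,-312.6,259,1.4956))
S=calibration('scene');im=get_image('scene')[:,:,::-1]
for n,b in(('1',(570,309)),('2',None)):
    p=pix(S,(520.6,305.5,15) if n=='1' else (607.6,319.7,15)); u,v=p*1.5625+.28
    x,y,k=blot(im,u,v,10); print(n,p,x,y,k,w(S,x,y,15))
E
```

```text
time: 10.0
position: [611.4, 296.3, 179.1]
tool_rot: [0.0, 0.666, 0.746, -0.0]
contact_force: [0.4, -0.4, 0.5]
width: 0.208
gripper_force: 0.1
time: 10.83
position: [631.9, 111.8, 259.3]
tool_rot: [0.0, 0.669, 0.743, -0.0]
contact_force: [-0.1, 0.5, 0.7]
width: 0.211
gripper_force: 0.0
[-0.06539228  0.4580902   0.74478309] (array([-2.055e+00, -7.450e-01,  2.000e-03]), array([-0.  ,  0.  ,  0.12]))
1 [364.1805632  197.60989815] 364.76438356164385 196.93150684931507 33 [518.25751235 307.36597934  15.        ]
2 [373.30610021 225.36597005] 374.85 225.0593023255814 38 [606.46237924 323.89272798  15.        ]
```

Both swept wheels measure well inside the pan. On to the third.

```bash
python3 -m handwheel '[[[-0.19,-0.07,0],[0,0,0],18],[[-0.38,-0.14,0],[0,0,0],18],[[-0.57,-0.21,0],[0,0,0],18],[[-0.76,-0.28,0],[0,0,0],18],[[-0.95,-0.35,0],[0,0,0],18]]'
python3 -m handwheel '[[[-0.19,-0.07,0],[0,0,0],18],[[-0.38,-0.14,0],[0,0,0.04],18],[[-0.57,-0.21,0],[0,0,0.08],18],[[-0.76,-0.28,0],[0,0,0.12],18],[[-0.95,-0.35,0],[0,0,0.12],18],[[-1,-0.38,0],[0,0,0.12],18],[[-1,-0.38,0],[0,0,0.12],18],[[-1,-0.38,0],[0,0,0.12],18]]'
python3 - <<'E'
from plant import *
from h import *
o=observe();print(o['position'],go(o,527,-312.6,179,1.4956))
S=calibration('scene');im=get_image('scene')[:,:,::-1]
x,y,k=blot(im,242,301);print(k,w(S,x,y,13))
E
```

```text
time: 11.3
position: [582.7, -80.8, 258.9]
tool_rot: [-0.0, 0.666, 0.746, 0.0]
contact_force: [1.0, 0.1, -0.7]
width: 0.213
gripper_force: 0.0
time: 11.97
position: [530.2, -287.3, 258.8]
tool_rot: [-0.001, 0.731, 0.683, 0.0]
contact_force: [-0.2, 0.3, -0.1]
width: 0.214
gripper_force: 0.0
[ 530.17283783 -287.31888575  258.78009606] (array([-0.128, -0.007,  0.399]), array([-0.   , -0.001,  0.005]))
12 [ 527.82709142 -268.8387322    13.        ]
```

```bash
python3 -m handwheel '[[[-0.128,-0.007,0],[0,0,0.005],18],[[-0.128,-0.007,0],[0,0,0.005],18],[[-0.128,-0.007,0.1],[0,0,0.005],18],[[-0.128,-0.007,0.2],[0,0,0.005],18],[[-0.128,-0.007,0.3],[0,0,0.005],18],[[-0.128,-0.007,0.37],[0,0,0.005],18],[[-0.128,-0.007,0.399],[0,0,0.005],18],[[-0.128,-0.007,0.399],[0,0,0.005],18],[[-0.128,-0.007,0.399],[0,0,0.005],18]]'
python3 - <<'E'
from plant import *
from h import *
o=observe();print(o['contact_force'],go(o,569.5,252.2,179,1.4956))
E
```

```text
time: 12.77
position: [527.7, -311.9, 179.5]
tool_rot: [-0.0, 0.733, 0.681, 0.0]
contact_force: [0.2, 0.2, 0.6]
width: 0.21
gripper_force: 0.0
[0.16984898 0.1762532  0.60905358] (array([2.828e+00, 1.000e-03, 4.000e-03]), array([-0.   , -0.   ,  0.001]))
```

```bash
python3 -m handwheel '[[[0.06,0,0.002],[0,0,0],18],[[0.12,0,0.002],[0,0,0],18],[[0.18,0,0.002],[0,0,0],18],[[0.24,0,0.002],[0,0,0],18],[[0.3,0,0.002],[0,0,0],18],[[0.36,0,0.002],[0,0,0],18],[[0.42,0,0.002],[0,0,0],18],[[0.48,0,0.002],[0,0,0],18],[[0.54,0,0.002],[0,0,0],18],[[0.6,0,0.002],[0,0,0],18],[[0.66,0,0.002],[0,0,0],18],[[0.72,0,0.002],[0,0,0],18]]'
python3 -m handwheel '[[[0.06,0,0],[0,0,0],18],[[0.12,0,0],[0,0,0],18],[[0.18,0,0],[0,0,0],18],[[0.24,0,0],[0,0,0],18],[[0.3,0,0],[0,0,0],18],[[0.36,0,0],[0,0,0],18],[[0.42,0,0],[0,0,0],18],[[0.48,0,0],[0,0,0],18],[[0.54,0,0],[0,0,0],18],[[0.6,0,0],[0,0,0],18],[[0.66,0,0],[0,0,0],18],[[0.72,0,0],[0,0,0],18]]'
python3 -m handwheel '[[[0.06,0,0],[0,0,0],18],[[0.12,0,0],[0,0,0],18],[[0.18,0,0],[0,0,0],18],[[0.24,0,0],[0,0,0],18],[[0.3,0,0],[0,0,0],18],[[0.36,0,0],[0,0,0],18],[[0.42,0,0],[0,0,0],18],[[0.48,0,0],[0,0,0],18],[[0.54,0,0],[0,0,0],18],[[0.6,0,0],[0,0,0],18],[[0.66,0,0],[0,0,0],18],[[0.72,0,0],[0,0,0],18]]'
python3 - <<'E'
from plant import *
from h import *
o=observe();print(o['contact_force'],go(o,569.5,252.2,179,1.4956))
E
```

```text
time: 13.77
position: [538.0, -168.3, 178.9]
tool_rot: [-0.0, 0.733, 0.68, -0.0]
contact_force: [0.7, -0.4, 0.2]
width: 0.211
gripper_force: 0.1
time: 14.77
position: [548.9, -24.7, 178.9]
tool_rot: [-0.0, 0.733, 0.68, -0.0]
contact_force: [-0.4, 0.6, -0.0]
width: 0.208
gripper_force: 0.1
time: 15.77
position: [559.8, 118.9, 178.9]
tool_rot: [0.0, 0.733, 0.68, 0.0]
contact_force: [0.1, -0.1, 1.5]
width: 0.214
gripper_force: 0.1
[ 0.14290111 -0.07718444  1.54581867] (array([ 0.668, -0.002, -0.   ]), array([ 0.,  0., -0.]))
```

```bash
python3 -m handwheel '[[[0.06,0,0],[0,0,0],18],[[0.12,0,0],[0,0,0],18],[[0.18,0,0],[0,0,0],18],[[0.24,0,0],[0,0,0],18],[[0.3,0,0],[0,0,0],18],[[0.36,0,0],[0,0,0],18],[[0.42,0,0],[0,0,0],18],[[0.48,0,0],[0,0,0],18],[[0.54,0,0],[0,0,0],18],[[0.6,0,0],[0,0,0],18],[[0.64,0,0],[0,0,0],18],[[0.67,0,0],[0,0,0],18]]'
python3 -m handwheel '[[[0,0,0],[0,0,0],18],[[-0.05,0,0],[0,0,0],18],[[-0.1,0,0],[0,0,0],18],[[-0.2,0,-0.2],[0,0,0],18],[[-0.3,0,-0.4],[0,0,0],18],[[-0.5,0,-0.5],[0,0,0],18],[[-0.7,0,-0.5],[0,0,0],18],[[-0.9,0,-0.5],[0,0,0],18],[[-1,0,-0.5],[0,0,0],18],[[-1,0,-0.5],[0,0,0],18],[[-1,0,-0.5],[0,0,0],18],[[-1,0,-0.5],[0,0,0],18]]'
python3 - <<'E'
from plant import *
from h import *
im=get_image('scene')[:,:,::-1]
cv2.imwrite('pics/sc4.png',cv2.resize(im[120:280,130:410],(800,457),interpolation=cv2.INTER_CUBIC))
S=calibration('scene');X=np.array([-.217,.976]);Y=np.array([-.976,-.217])
for q in((518,307),(606,324),(571.3,275.7)):
    u,v=pix(S,(*q,15))*1.5625+.28; x,y,k=blot(im,u,v,9); p=w(S,x,y,15)[:2]; d=p-[565.3,279.5]; print(k,p,'pan',d@X,d@Y)
o=observe();print(o['time'],o['contact_force'],o['joint_velocities'].max())
E
```

```text
time: 16.77
position: [569.8, 252.5, 178.9]
tool_rot: [0.0, 0.733, 0.68, 0.0]
contact_force: [0.2, 0.3, 0.7]
width: 0.211
gripper_force: 0.0
time: 17.77
position: [554.4, 51.1, 278.8]
tool_rot: [-0.0, 0.734, 0.679, 0.0]
contact_force: [0.4, -0.5, 0.7]
width: 0.211
gripper_force: 0.0
33 [518.28582349 307.35322482] pan 37.38682372477455 39.84168649305214
37 [606.49941371 323.84811001] pan 34.3434825946269 -49.83416764979156
32 [569.98953412 275.14962135] pan -5.263598462623736 -3.6329531369175543
17.8167 [ 0.94703594  0.43887902 -0.3859444 ] 0.024631329755839787
```

View pics/sc4.png

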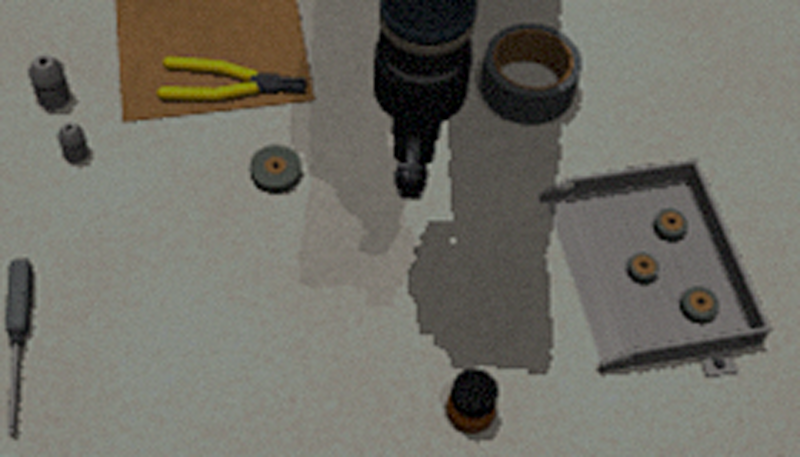

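All three wheels lie flat in the pan at (670,224), (643,267) and (700,302), at pan x = 37, -5 and 34 mm, so well past the -50 mm line. The good wheel, chuck, jar, tools and tape look undisturbed, and the arm is clear.

```bash
python3 -c "
from plant import *
print(sign_off())"
```

```text
the job is handed in; nothing more can be done
None
```

All three worn wheels were slid into the scrap pan, wholly past the lip, with everything else left where it was, and the job was handed in at about 18 s; no verdict was returned.

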